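# Check the latch and turn the two-sided socket case over

### The arm

A 6-joint arm with a two-finger parallel gripper is mounted at the origin on the work surface. World frame = base frame: x ahead of the robot, y to its left, z up, the work surface at z = 0. Lengths are in m, angles in rad, forces in N, time in s.
With the tool pointing down it reaches from about 0.35 to 0.875 m from the base axis. Payload 4.2 kg.
Tool frame: the origin (TCP) lies between the finger pads; the fingertips stand 22 mm ahead of it and the grasp point (between the pads) lies 3 mm ahead of it; x points along the fingers, z is the direction in which the jaws open and shut, and the axes are right-handed (so a half turn about x gives the same grasp; the last joint's range is limited). The gripper opens to 87 mm and grips with 3 to 60 N. Pads are 19 mm wide; open, the fingers measure 117 mm over their backs; the gripper's body (75 mm by 190 mm) begins 51 mm behind the grasp point.
Start: joints at [-1.062, 0.385, 0.008, 0, -1.194, -0.259], TCP at [0.155, -0.606, 0.245] pointing down, gripper open.
Joint ranges: [-3.14, 3.14], [-1.21, 2.06], [-1.07, 1.41], [-3.16, 2.05], [-2.99, -0.16], [-3.1, 3.1]. Speed limits (rad/s): [2.79, 2.79, 3.14, 3.14, 3.14, 3.14].

### API

Orientations are given as a rotation vector (axis times angle).
In Python, from station import read_state, snapshot, camera_model, sign_off gives the robot as it stands. The module is installed in compiled form; this text tells all that it offers.
- The arm moves only by the tool move_arm, never from a script. Its argument "commands" is a list of rows, each an object with "linear": the shift along the world's x, y, z in m, a list of three; "twist": the turn, a rotation vector about the world's x, y, z in rad, a list of three. A call has 1 to 20 rows; each row shifts and turns the pose as measured when the row begins; what a row does not reach is not made up. A row lasts 1/8 s, in which the tool goes at most 62.5 mm and 10.7 degrees, less where a joint would pass 70% of its speed; a pose out of reach is approached as far as the arm can. A call is refused whole if a number of a shift passes 0.0625 or a number of a turn 0.188, either way. A call with a gripper value outside its range is refused whole. "hand" is the opening, from -1 (shut) to 1 (fully open), so that 0 is half open, set as the call begins (left out, the last holds). The fingers move at their own pace and stop on an object; "grip_force" is the grip in N (left out, the last holds). Time passes only in rows, so rows that do not move let the fingers close. It gives the time, the measured TCP pose, the force and the opening at its end, in the units of the state.
- read_state(): the state, without advancing time (a new reading comes with each control period).
- snapshot(name): name is "side" or "top" or "wrist"; returns (picture, depth): 480x640x3 uint8, red, green, blue; 480x640 float32, m along the optical axis (not along the pixel's ray), 0 where there is no reading.
- camera_model(name): a dict with "fovy" (degrees; the focal length in pixels is half the picture's height over the tangent of half this angle, whatever the lens; pixels are square), "cx", "cy" (the principal point, pixels), "position" and "rotation" of the camera in the world. Camera axes: x right, y up, looking along -z (the intrinsics and any distortion apply to the point x, -y, -z); pixel columns grow to the right and rows downward; lengths in m; the calibration is good to about 2 mm. A picture is of the moment at which its call begins: read the wrist's pose just before it. camera_model takes no time and is no camera call; for the wrist camera it gives the pose at the moment of the call.
- sign_off(): hands the job in, once; it reports no verdict.
The state is a dict: "time": time; "q": joint angles; "joint_vel": joint speeds; "tau": joint torques, N m; "position": TCP position; "tcp_rot": TCP orientation; "force": force on the tool from outside, world axes, zero at the start; "wrist_torque": the same for the moment, N m; "gripper_width": finger opening in m.
Only numpy, scipy, OpenCV 4.12 (cv2) and the standard library are available. Lean on these libraries where they do the work, as an engineer would, in place of code of your own. Each camera call takes 0.05 s, during which the arm holds its last target. There are 200 camera calls.

### The job

The red two-sided socket case has loose sockets under its clear lid and the lid is not latched: slide the yellow latch fully home, then tug the lid up by its black pull tab to make sure the latch holds it. Then turn the case upside down onto the middle of the dark mat by its carry handle, laying it over gently so that its smoked lid faces up and nothing spills, and leave the things around it alone.

Things in the scene. Friction and masses are not known exactly. Their poses are not given: they have to be found in the camera images.
- case: Two-sided socket case, loose, about 0.8 kg with all in it: red body 110 deep (its x) by 180 long (its y) by 84 high, alike in outline both ways up. Origin: centre of its underside as it starts; +z up out of the clear-lid side, -x towards the carry handle, +x towards the hinges. It stands on its two red end frames (each 8 thick, at its y = +-86, full 110 by 84), which rise 17 above the lid's top surface on either side.
- case_center (a point): Middle of the red case body, 42 above the underside; when lying on the mat, either way up, it is 45 above the bench. Axes as case.
- case_handle (a point): Middle of the black carry handle: a fixed round bar 12 thick, straight for 76 along the case's y, centred 50 in front of the case's front wall (105 in front of case_center, along -x) at mid-height, 42 above the bench; 44 free between bar and wall. Gripped lightly across the case's x it lets the case swivel about the bar, and the case hangs from it hinge face down.
- case_hinge_edge (a point): Middle of the case's back (hinge) face, opposite the handle, 55 from case_center along +x, mid-height; the case can stand on this face, 110 tall with the handle bar's centre 160 above the surface, on a base 84 wide; leaned over either way it balances at about 0.65 rad and then falls unless held.
- lid (a joint): Clear lid, 108 by 164 by 3, hinged along the back top edge of the case (55 behind case_center, 23 above it). rad; 0 shut, grows as its front rises, falls shut. With the latch home it can rise only by the latch's play, about 0.03 rad (3 at the tab), and then stops firmly; unlatched it opens freely.
- lid_tab (a point): Black pull tab on the lid near its front edge: upright rib 10 thick (case x), 40 long (case y), standing 15 above the lid (top 82 above the case's underside). The point is 7 below the tab's top, 44 in front of case_center and 25 towards the case's -y end.
- latch (a joint): Yellow slide latch on the lid. m; 0 drawn back (open), 0.018 fully home with its bolt under the black keeper on the inside of the case's +y end frame. It slides along the case's +y, moves with about 2 N and stays where left.
- latch_thumb (a point): Thumb-piece of the yellow latch: block 12 thick (case x), 22 long (case y), standing 12 above its bolt, top 82 above the case's underside, 7 above the point. 44 in front of case_center; from 33 (open) to 51 (home) towards the case's +y end.
- mat: Dark grey rubber mat, fixed, 200 (x) by 250 (y) by 3 high. Origin: centre of its underside, on the bench.
- socket0: Loose deep socket inside the case under the clear lid, steel, 17 diameter, 62 long; origin at its centre.
- socket1: As socket0.
- socket2: As socket0.
- wrench: Bystander: steel spanner lying flat between case and mat, about 190 long along its x; origin under its middle.
- spray_can: Bystander: yellow and white spray can, 66 diameter, 192 high; origin: centre of its foot.
- oil_bottle: Bystander: red bottle with white cap, 72 diameter, 192 high; origin: centre of its foot.
- socket_tray: Bystander: black socket tray 90 by 220 by 34 at the far side of the bench; origin: centre of its underside.
- tape_roll: Bystander: blue roll of tape, 96 diameter, 25 high; origin: centre of its underside.
- hammer: Bystander: hammer 280 long, lying near the robot on its left; origin under its middle.

How it is judged:
By the outcome, as a careful person would: the job done as asked, in the order asked, and still so for the second after the job is handed in, with the robot touching nothing.
It also fails if it takes over 69 s, if anything falls off the work surface, if the arm or the gripper's body presses on something with over 40 N, if the wrist force passes 120 N, or if a joint passes its speed limit or range.

## Working session

There is one attempt and no reset: what is moved stays moved. The work goes in short steps, Python scripts to look and compute and a tool call to move; the robot and the scene stay as the last step left them, time stands still between calls to the robot, and variables do not carry over. Pictures are saved under pics/ and viewed, about 8 in all and at most 12, crops included, and the job is handed in when it is done.

Besides the shell and the picture viewer there is one more tool, called by a JSON object that holds its "name" and its "arguments", one argument or row to a line. move_arm: Moves the arm, as the interface text tells. Its arguments: {"type":"object","properties":{"commands":{"type":"array"},"hand":{"type":"number"},"grip_force":{"type":"number"}},"required":["commands"]}

```bash
mkdir -p pics; cat > h.py <<'E'
import numpy as np, cv2
from station import read_state, snapshot, camera_model
from scipy.spatial.transform import Rotation as R
def snap(name, fn, crop=None, scale=1):
    cm=camera_model(name); p,d=snapshot(name)
    np.savez('pics/'+fn+'.npz',p=p,d=d,**{k:np.array(v) for k,v in cm.items() if not isinstance(v,(str,dict))})
    q=p if crop is None else p[crop[1]:crop[3],crop[0]:crop[2]]
    if scale!=1: q=cv2.resize(q,None,fx=scale,fy=scale,interpolation=cv2.INTER_CUBIC)
    cv2.imwrite('pics/'+fn+'.png',q[:,:,::-1]); return p,d,cm
def ray(cm,u,v):
    f=240/np.tan(np.radians(float(cm['fovy']))/2)
    r=np.array([(u-cm['cx'])/f,-(v-cm['cy'])/f,-1.0])
    rot=np.array(cm['rotation'])
    rot=rot if rot.shape==(3,3) else R.from_rotvec(rot).as_matrix()
    return np.array(cm['position']),rot@r
def at_z(cm,u,v,z):
    o,r=ray(cm,u,v); return o+r*(z-o[2])/r[2]
def at_d(cm,d,u,v):
    o,r=ray(cm,u,v); return o+r*float(d[int(round(v)),int(round(u))])
E
python3 - <<'E'
from h import *
for n in ['top','side']:
    p,d,cm=snap(n,n+'0'); print(n,cm)
print(camera_model('wrist')); print(read_state())
E
```

```text
top {'fovy': 47.37666135872677, 'cx': 320.18493516909064, 'cy': 241.50122975800556, 'position': array([ 0.34118408, -0.00364466,  1.57895944]), 'rotation': array([ 0.10029512, -0.08525698, -1.55006252])}
side {'fovy': 44.05787133671217, 'cx': 325.1640596366554, 'cy': 244.64877749739154, 'position': array([-0.01159302,  0.7764636 ,  0.98441323]), 'rotation': array([ 0.31401081, -1.00443208, -2.36847348])}
{'fovy': 69.03105213192902, 'cx': 325.8538424189701, 'cy': 241.54595814067667, 'position': array([ 0.09086926, -0.6216297 ,  0.38389709]), 'rotation': array([-0.17013334, -0.22345581,  1.80905209])}
{'time': 0.1, 'q': array([-1.06237025e+00,  3.85471951e-01,  6.76874032e-03, -4.41426578e-04,
       -1.19398280e+00, -2.58574772e-01]), 'joint_vel': array([ 1.78045216e-04, -1.01415365e-03,  2.60398254e-03,  1.29648854e-03,
        2.13343740e-03, -3.30334119e-05]), 'tau': array([ 5.03439799e-05, -3.91689920e+01,  1.87935162e+01,  4.23188567e+00,
        1.34358738e-02, -7.23129392e-05]), 'position': array([ 0.15442219, -0.60511711,  0.24357508]), 'tcp_rot': array([-1.38908103,  1.07940271,  1.39186077]), 'force': array([-0.1214557 ,  1.32040028,  1.02817554]), 'wrist_torque': array([-0.05199894,  0.03194425, -0.032661  ]), 'gripper_width': 0.08659778255445842}
```

View pics/top0.png

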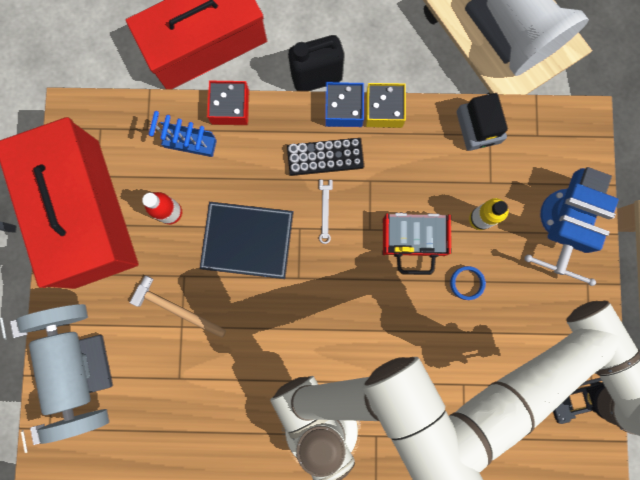

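View pics/side0.png

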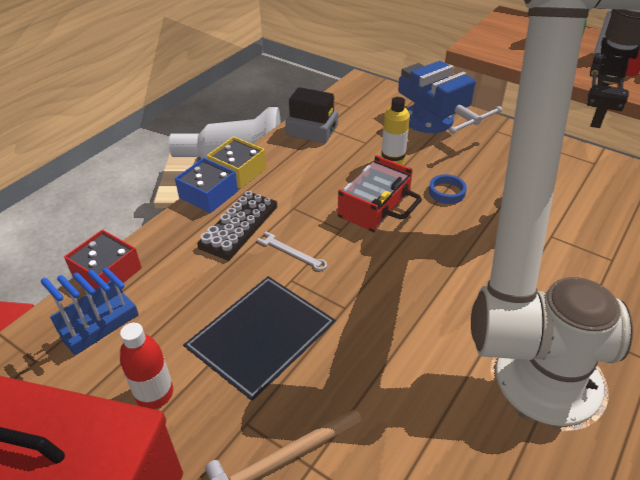

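Top view: case at about (417,235), yellow latch (403,249), handle (415,268), mat centre (247,240), wrench (325,212), spray can (490,213), tape (467,282). The side view agrees. I'll enlarge the case in both views.

```bash
python3 - <<'E'
from h import *
a=np.load('pics/top0.npz');b=np.load('pics/side0.npz')
c1=cv2.resize(a['p'][200:280,375:460],None,fx=7,fy=7,interpolation=cv2.INTER_CUBIC)[:, :]
c2=cv2.resize(b['p'][150:235,330:430],None,fx=6.5,fy=6.5,interpolation=cv2.INTER_CUBIC)
# top half 595x560 only
cv2.imwrite('pics/c1.png',c1[:,:,::-1])
for z,name,pts in [(0.003,'mat corners',[(208,203),(293,208),(285,277),(201,267)]),(0.084,'case frame top',[(384,214),(450,214),(451,255),(384,255)]),(0.042,'handle',[(397,271),(433,271)]),(.082,'latch',[(403,249)]),(0.01,'wrench',[(325,184),(325,240)]),(.19,'can',[(497,207)]),(.025,'tape',[(467,282)]),(.19,'bottle',[(151,200)])]:
    for u,v in pts: print(name,(u,v),at_z(a,u,v,z).round(4), at_d(a,a['d'],u,v).round(4))
E
```

```text
mat corners (208, 203) [0.6362 0.3443 0.003 ] [ 6.368e-01  3.450e-01 -1.000e-04]
mat corners (293, 208) [0.6258 0.0947 0.003 ] [0.6256 0.0946 0.0037]
mat corners (285, 277) [0.4238 0.1127 0.003 ] [0.4238 0.1127 0.0021]
mat corners (201, 267) [0.4481 0.3564 0.003 ] [0.4482 0.3569 0.0005]
case frame top (384, 214) [ 0.5988 -0.1626  0.084 ] [ 0.6135 -0.1717 -0.0018]
case frame top (450, 214) [ 0.602  -0.3447  0.084 ] [ 0.616  -0.3631  0.0037]
case frame top (451, 255) [ 0.4883 -0.3465  0.084 ] [ 0.4964 -0.3654  0.0013]
case frame top (384, 255) [ 0.4849 -0.1632  0.084 ] [ 0.493  -0.1722 -0.0005]
handle (397, 271) [ 0.4445 -0.2044  0.042 ] [ 0.4477 -0.2107 -0.0064]
handle (433, 271) [ 0.4463 -0.3053  0.042 ] [ 0.446  -0.3043  0.0472]
latch (403, 249) [ 0.5026 -0.2155  0.082 ] [ 0.5023 -0.2151  0.0845]
wrench (325, 184) [0.6973 0.0024 0.01  ] [0.6987 0.0024 0.0039]
wrench (325, 240) [ 0.5324 -0.0006  0.01  ] [ 0.5335 -0.0006  0.0008]
can (497, 207) [ 0.6039 -0.4412  0.19  ] [ 0.603  -0.4397  0.1949]
tape (467, 282) [ 0.4182 -0.4045  0.025 ] [ 0.4197 -0.4127 -0.0067]
bottle (151, 200) [0.6065 0.4511 0.19  ] [0.6063 0.4508 0.1906]
```

View pics/c1.png

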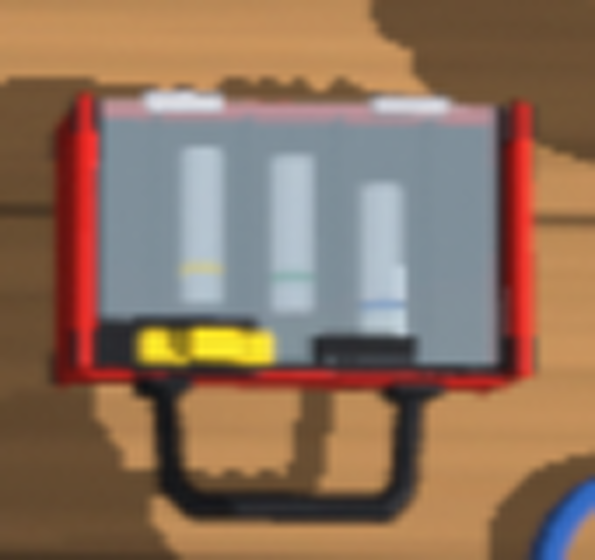

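Crop: frame tops at about crop x 86 (+y end) and x 522 (-y end), thumb around (205,347), tab (365,350), bar centre line y≈508 from x 190 to 400. Now the numbers for case, mat and tool turn.

```bash
python3 - <<'E'
from h import *
a=np.load('pics/top0.npz')
C=lambda x,y,z: at_z(a,375+x/7,200+y/7,z)
FL=[C(86,97,.084),C(87,370,.084)];FR=[C(521,103,.084),C(521,372,.084)]
c=np.mean(FL+FR,axis=0);l=np.mean(FL,0);r=np.mean(FR,0);d=(l-r)[:2]
print('case c',c.round(4),'len',np.linalg.norm(d),'yaw',np.arctan2(-d[0],d[1]))
for n,x,y,z in [('latch',205,345,.082),('tab',365,346,.082),('bar',295,507,.048)]: print(n,C(x,y,z).round(4))
p=a['p'].astype(int); m=((p.max(2)<75)).astype(np.uint8); m[:, :195]=0; m[:,300:]=0; m[:196]=0;m[285:]=0
n,lab,st,ct=cv2.connectedComponentsWithStats(m); k=1+np.argmax(st[1:,4]); m=(lab==k).astype(np.uint8)
m=cv2.morphologyEx(m,cv2.MORPH_OPEN,np.ones((15,15)))
cs,_=cv2.findContours(m,0,2); cc=max(cs,key=cv2.contourArea)[:,0]
w=np.array([at_z(a,u,v,.003)[:2] for u,v in cc])
print('mat',cv2.minAreaRect((w*1000).astype(np.float32)))
s=read_state(); M=R.from_rotvec(s['tcp_rot']).as_matrix(); print(M.round(3))
E
```

```text
case c [ 0.5459 -0.2574  0.084 ] len 0.17058971527735253 yaw 0.008772612338318775
latch [ 0.5019 -0.219   0.082 ]
tab [ 0.5026 -0.2817  0.082 ]
bar [ 0.4411 -0.2599  0.048 ]
mat ((530.658935546875, 228.79791259765625), (223.8517608642578, 174.3500213623047), 84.42642211914062)
[[-0.001 -0.969 -0.247]
 [ 0.002 -0.247  0.969]
 [-1.     0.     0.002]]
```

{"name": "move_arm", "arguments": {
  "commands": [
    {"linear": [0.034, 0.036, 0], "twist": [0, 0, 0.133]},
    {"linear": [0.034, 0.036, 0], "twist": [0, 0, 0.133]},
    {"linear": [0.034, 0.036, 0], "twist": [0, 0, 0.133]},
    {"linear": [0.034, 0.036, 0], "twist": [0, 0, 0.133]},
    {"linear": [0.034, 0.036, 0], "twist": [0, 0, 0.133]},
    {"linear": [0.034, 0.036, 0], "twist": [0, 0, 0.133]},
    {"linear": [0.034, 0.036, 0], "twist": [0, 0, 0.133]},
    {"linear": [0.034, 0.036, 0], "twist": [0, 0, 0.133]},
    {"linear": [0.034, 0.036, 0], "twist": [0, 0, 0.133]},
    {"linear": [0.034, 0.036, 0], "twist": [0, 0, 0.133]},
    {"linear": [0, 0, 0], "twist": [0, 0, 0]}
  ],
  "hand": 0
}}

```text
time: 1.48
position: [0.501, -0.2309, 0.2377]
tcp_rot: [2.184, 0.057, -2.208]
force: [-0.3, -0.3, 0.5]
gripper_width: 0.0436
```

```bash
python3 - <<'E'
from h import *
s=read_state(); print(s['position'],s['time'],s['force'],s['gripper_width']); print(R.from_rotvec(s['tcp_rot']).as_matrix().round(3))
p,d,cm=snap('wrist','w1')
E
```

```text
[ 0.50100827 -0.23088693  0.23769118] 1.475 [-0.27798496 -0.33049661  0.45840377] 0.043561228840717975
[[-0.011  0.051 -0.999]
 [ 0.001 -0.999 -0.051]
 [-1.    -0.001  0.011]]
```

View pics/w1.png

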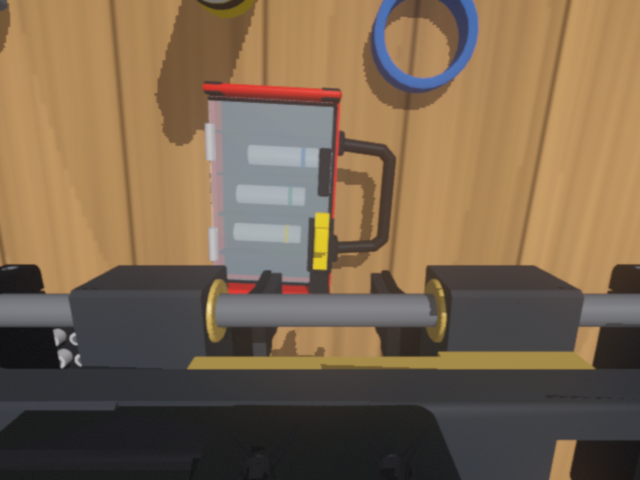

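Wrist view: thumb/latch yellow (314–329, 213–270), tab centre (325,172), bar (389,195), -y frame from (205,88) to (340,96).

```bash
python3 - <<'E'
from h import *
a=np.load('pics/w1.npz')
for n,u,v,z in [('tab',325,172,.082),('tabEnd-y',325,149,.082),('tabEnd+y',325,195,.082),('barmid',389,195,.048),('bar',391,160,.048),('bar',387,235,.048),('F-y back',206,89,.084),('F-y front',340,95,.084)]:
    print(n,at_z(a,u,v,z).round(4),at_d(a,a['d'],u,v).round(4))
d=a['d']
for v in range(205,280,5): print(v,[tuple(at_d(a,d,u,v).round(4)) for u in (318,322,326)], a['p'][v,322])
E
```

```text
tab [ 0.5025 -0.2821  0.082 ] [ 0.5025 -0.2821  0.0816]
tabEnd-y [ 0.5034 -0.3006  0.082 ] [ 0.5034 -0.3006  0.082 ]
tabEnd+y [ 0.5016 -0.263   0.082 ] [ 0.5016 -0.263   0.082 ]
barmid [ 0.4406 -0.2621  0.048 ] [ 0.4408 -0.2622  0.0488]
bar [ 0.4418 -0.2943  0.048 ] [ 0.4416 -0.2943  0.047 ]
bar [ 0.4389 -0.2234  0.048 ] [ 0.4387 -0.2231  0.0468]
F-y back [ 0.5983 -0.3411  0.084 ] [ 0.5986 -0.3413  0.083 ]
F-y front [ 0.4937 -0.3422  0.084 ] [ 0.4937 -0.3421  0.0844]
205 [(np.float64(0.5072), np.float64(-0.2523), np.float64(0.0682)), (np.float64(0.5036), np.float64(-0.2523), np.float64(0.0673)), (np.float64(0.5), np.float64(-0.2522), np.float64(0.0649))] [134 143 146]
210 [(np.float64(0.507), np.float64(-0.2477), np.float64(0.0677)), (np.float64(0.5034), np.float64(-0.2479), np.float64(0.0674)), (np.float64(0.4998), np.float64(-0.248), np.float64(0.0675))] [134 143 146]
215 [(np.float64(0.5067), np.float64(-0.2441), np.float64(0.0728)), (np.float64(0.5032), np.float64(-0.2442), np.float64(0.0725)), (np.float64(0.4997), np.float64(-0.2445), np.float64(0.0731))] [226 202  48]
220 [(np.
[... 1775 characters left out ...]
26)), (np.float64(0.4975), np.float64(-0.2018), np.float64(0.0693))] [226 201  43]
265 [(np.float64(0.5047), np.float64(-0.1981), np.float64(0.074)), (np.float64(0.501), np.float64(-0.1978), np.float64(0.0723)), (np.float64(0.4973), np.float64(-0.1971), np.float64(0.0696))] [225 201  40]
270 [(np.float64(0.5045), np.float64(-0.1914), np.float64(0.0682)), (np.float64(0.5007), np.float64(-0.1917), np.float64(0.0686)), (np.float64(0.497), np.float64(-0.1916), np.float64(0.0679))] [104  90  53]
275 [(np.float64(0.5043), np.float64(-0.1915), np.float64(0.0826)), (np.float64(0.5008), np.float64(-0.1925), np.float64(0.0848)), (np.float64(0.4972), np.float64(-0.1924), np.float64(0.0839))] [66 59 56]
```

{"name": "move_arm", "arguments": {
  "commands": [
    {"linear": [0.001, 0.008, -0.03], "twist": [0, 0, -0.036]},
    {"linear": [0, 0, -0.04], "twist": [0, 0, 0]},
    {"linear": [0, 0, -0.035], "twist": [0, 0, 0]},
    {"linear": [0, 0, -0.02], "twist": [0, 0, 0]},
    {"linear": [0, 0, -0.01], "twist": [0, 0, 0]},
    {"linear": [0, 0, 0], "twist": [0, 0, 0]}
  ],
  "hand": 0,
  "grip_force": 10
}}

```text
time: 2.28
position: [0.4964, -0.2276, 0.0993]
tcp_rot: [-2.208, -0.003, 2.235]
force: [-0.4, -1.2, 1.1]
gripper_width: 0.0431
```

{"name": "move_arm", "arguments": {
  "commands": [
    {"linear": [0.0055, 0.0045, -0.004], "twist": [0, -0.012, 0.013]},
    {"linear": [0, 0, -0.002], "twist": [0, 0, 0]},
    {"linear": [0, 0, 0], "twist": [0, 0, 0]}
  ]
}}

```text
time: 2.65
position: [0.5036, -0.2234, 0.0953]
tcp_rot: [2.22, 0.016, -2.209]
force: [0.4, 0.1, 0.1]
gripper_width: 0.0437
```

Now close on the thumb.

{"name": "move_arm", "arguments": {
  "commands": [
    {"linear": [-0.001, 0, -0.001], "twist": [0, 0, 0]},
    {"linear": [0, 0, 0], "twist": [0, 0, 0]},
    {"linear": [0, 0, 0], "twist": [0, 0, 0]},
    {"linear": [0, 0, 0], "twist": [0, 0, 0]}
  ],
  "hand": -1,
  "grip_force": 10
}}

```text
time: 3.15
position: [0.5032, -0.2233, 0.095]
tcp_rot: [2.222, 0.016, -2.206]
force: [-0.2, 0.0, 1.1]
gripper_width: 0.012
```

{"name": "move_arm", "arguments": {
  "commands": [
    {"linear": [0, 0.005, 0], "twist": [0, 0, 0]},
    {"linear": [0, 0.005, 0], "twist": [0, 0, 0]},
    {"linear": [0, 0.005, 0], "twist": [0, 0, 0]},
    {"linear": [0, 0.003, 0], "twist": [0, 0, 0]},
    {"linear": [0, 0.0015, 0], "twist": [0, 0, 0]}
  ]
}}

```text
time: 3.78
position: [0.5034, -0.2038, 0.0951]
tcp_rot: [2.221, 0.014, -2.205]
force: [0.4, -3.9, -1.4]
gripper_width: 0.0119
```

{"name": "move_arm", "arguments": {
  "commands": [
    {"linear": [0, 0.0015, 0], "twist": [0, 0, 0]},
    {"linear": [0, 0, 0], "twist": [0, 0, 0]}
  ]
}}

```text
time: 4.03
position: [0.5033, -0.2024, 0.0951]
tcp_rot: [2.221, 0.013, -2.205]
force: [-0.6, -3.1, -1.9]
gripper_width: 0.0117
```

```bash
python3 - <<'E'
from h import *
s=read_state(); print(s['position'],s['force'])
p,d,cm=snap('top','t2')
q=cv2.resize(p[195:285,370:460],None,fx=4,fy=4,interpolation=cv2.INTER_CUBIC)
p,d,cm=snap('wrist','w2')
p=p[:330,150:470]
q2=cv2.resize(q,(360,360))
out=np.zeros((360,700,3),np.uint8); out[:330,:320]=p; out[:,330:690]=q2
cv2.imwrite('pics/m2.png',out[:,:,::-1])
E
```

```text
[ 0.50328586 -0.20240473  0.09510957] [-0.56534781 -3.05412432 -1.90451789]
```

View pics/m2.png

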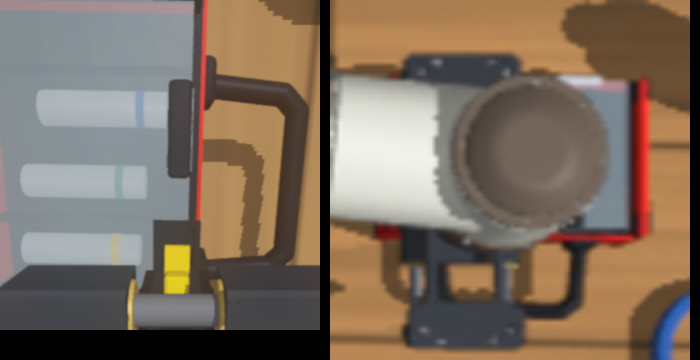

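Left: tab at full-px (330,128), bolt/thumb yellow near the gripper, bar at (440,180). I'll check whether the case shifted or the latch went home.

```bash
python3 - <<'E'
from h import *
a=np.load('pics/w2.npz')
for n,u,v,z in [('tab-y',330,81,.082),('tab+y',330,176,.082),('bar',452,120,.048),('bar',440,230,.048),('yellow -y end',327,246,.070),('bolt/thumb step',327,272,.07)]:
    print(n,at_z(a,u,v,z).round(4),at_d(a,a['d'],u,v).round(4))
d=a['d']
for v in range(236,300,5): print(v,at_d(a,d,327,v).round(4),a['p'][v,327])
a=np.load('pics/t2.npz'); b=np.load('pics/top0.npz')
print([ (int(np.argmax(x['p'][235,430:460,0].astype(int)-x['p'][235,430:460,1]))) for x in (a,b)])
# -y frame outer edge profile
for x in (b,a): print((x['p'][225,440:456,0].astype(int)-x['p'][225,440:456,1]))
E
```

```text
tab-y [ 0.503  -0.2971  0.082 ] [ 0.503  -0.2967  0.0842]
tab+y [ 0.5024 -0.2591  0.082 ] [ 0.5024 -0.259   0.0807]
bar [ 0.4406 -0.286   0.048 ] [ 0.4404 -0.2861  0.0474]
bar [ 0.4414 -0.2289  0.048 ] [ 0.4413 -0.2288  0.0477]
yellow -y end [ 0.5032 -0.2246  0.07  ] [ 0.5032 -0.2251  0.0719]
bolt/thumb step [ 0.503  -0.2112  0.07  ] [ 0.5031 -0.2132  0.0761]
236 [ 0.5033 -0.2295  0.0694] [73 66 61]
241 [ 0.5033 -0.2269  0.0693] [74 65 59]
246 [ 0.5032 -0.2251  0.0719] [207 183  41]
251 [ 0.5032 -0.2227  0.0725] [228 204  41]
256 [ 0.5032 -0.2199  0.0714] [228 204  41]
261 [ 0.5031 -0.2179  0.0731] [228 204  39]
266 [ 0.5031 -0.2147  0.0712] [228 204  39]
271 [ 0.5031 -0.2131  0.0742] [196 172  38]
276 [ 0.503  -0.2126  0.08  ] [214 190  37]
281 [ 0.503  -0.211   0.0824] [230 205  35]
286 [ 0.503  -0.2087  0.0827] [228 204  34]
291 [ 0.5029 -0.2063  0.0831] [227 203  35]
296 [ 0.5031 -0.2349  0.1571] [112 110 111]
[18, 19]
[-16 -16 -16 -16 -11  -4  21  78 132 178 151  67  52  51  51  51]
[-15 -16 -15 -11   0  33  85 136 178 137  60  49  49  49  49  49]
```

The thumb is now 76 mm from the tab (25+51), so the latch is home; the case itself slid about 3 mm at the stop. Release, move to the tab and look at closing.

{"name": "move_arm", "arguments": {
  "commands": [
    {"linear": [0, -0.001, 0], "twist": [0, 0, 0]},
    {"linear": [0, 0, 0], "twist": [0, 0, 0]},
    {"linear": [0, 0, 0.01], "twist": [0, 0, 0]},
    {"linear": [0, 0, 0.02], "twist": [0, 0, 0]},
    {"linear": [0, -0.025, 0], "twist": [0, 0, 0]},
    {"linear": [0, -0.025, 0], "twist": [0, 0, 0]},
    {"linear": [0, -0.022, -0.005], "twist": [0, 0, 0]},
    {"linear": [0, 0, -0.015], "twist": [0, 0, 0]},
    {"linear": [0, 0, -0.007], "twist": [0, 0, 0]},
    {"linear": [0, 0, 0], "twist": [0, 0, 0]}
  ],
  "hand": 0
}}

```text
time: 5.38
position: [0.5043, -0.2743, 0.1022]
tcp_rot: [2.223, 0.019, -2.199]
force: [0.9, -0.4, 0.6]
gripper_width: 0.0433
```

{"name": "move_arm", "arguments": {
  "commands": [
    {"linear": [-0.0015, -0.0035, -0.005], "twist": [0, 0, 0]},
    {"linear": [0, 0, -0.003], "twist": [0, 0, 0]},
    {"linear": [0, 0, 0], "twist": [0, 0, 0]}
  ]
}}

```text
time: 5.75
position: [0.5031, -0.277, 0.0942]
tcp_rot: [2.223, 0.021, -2.198]
force: [0.7, -0.6, 0.4]
gripper_width: 0.0436
```

{"name": "move_arm", "arguments": {
  "commands": [
    {"linear": [0, 0, 0], "twist": [0, 0, 0]},
    {"linear": [0, 0, 0], "twist": [0, 0, 0]},
    {"linear": [0, 0, 0], "twist": [0, 0, 0]},
    {"linear": [0, 0, 0], "twist": [0, 0, 0]}
  ],
  "hand": -1,
  "grip_force": 25
}}

```text
time: 6.25
position: [0.5035, -0.277, 0.0947]
tcp_rot: [2.224, 0.021, -2.196]
force: [-0.6, 0.0, -0.7]
gripper_width: 0.0116
```

{"name": "move_arm", "arguments": {
  "commands": [
    {"linear": [0, 0, 0.0015], "twist": [0, 0, 0]},
    {"linear": [0, 0, 0.0015], "twist": [0, 0, 0]}
  ]
}}

```text
time: 6.5
position: [0.5032, -0.277, 0.0972]
tcp_rot: [2.224, 0.02, -2.198]
force: [2.3, -1.2, -3.3]
gripper_width: 0.0101
```

{"name": "move_arm", "arguments": {
  "commands": [
    {"linear": [0, 0, 0.0015], "twist": [0, 0, 0]},
    {"linear": [0, 0, 0], "twist": [0, 0, 0]}
  ]
}}

```text
time: 6.75
position: [0.5023, -0.2766, 0.0975]
tcp_rot: [2.222, 0.021, -2.202]
force: [0.8, 0.2, -3.3]
gripper_width: 0.0096
```

```bash
python3 - <<'E'
from h import *
s=read_state(); print(s['position'],s['force'],s['wrist_torque'],s['gripper_width'])
E
```

```text
[ 0.50229108 -0.27656677  0.09746052] [ 0.83634715  0.24889824 -3.28076794] [-0.21561157  0.06753301 -0.10449142] 0.009606742522805588
```

{"name": "move_arm", "arguments": {
  "commands": [
    {"linear": [0, 0, 0.002], "twist": [0, 0, 0]},
    {"linear": [0, 0, 0.002], "twist": [0, 0, 0]}
  ]
}}

```text
time: 7.0
position: [0.5003, -0.2757, 0.0997]
tcp_rot: [2.218, 0.023, -2.209]
force: [0.1, -0.0, -8.2]
gripper_width: 0.0099
```

```bash
python3 - <<'E'
from h import *
s=read_state(); print(s['position'],s['force'])
p,d,cm=snap('wrist','w3'); s0,_,_=snap('side','s3')
out=np.zeros((480,700,3),np.uint8); out[:330,:320]=p[:330,150:470]; out[:340,330:690]=cv2.resize(s0[150:235,330:420],(360,340),interpolation=cv2.INTER_CUBIC)
cv2.imwrite('pics/m3.png',out[:340,:,::-1])
a=np.load('pics/w3.npz')
E
```

```text
[ 0.50033445 -0.27570462  0.09972484] [ 8.84613971e-02 -6.51949271e-03 -8.18907793e+00]
```

View pics/m3.png

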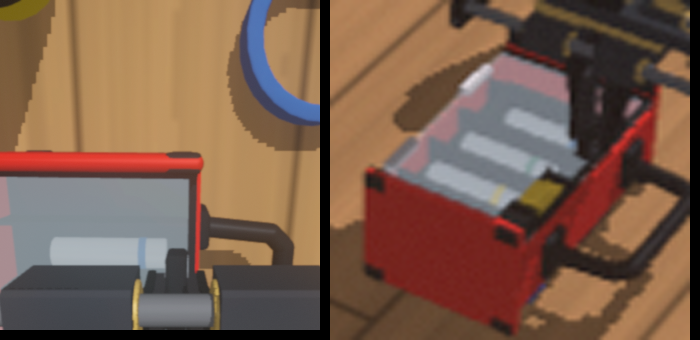

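Tug: 8 N at +5 mm, lid still shut, latch under its keeper. Lower, release and go above the handle.

{"name": "move_arm", "arguments": {
  "commands": [
    {"linear": [0.0005, 0, -0.002], "twist": [0, 0, 0]},
    {"linear": [0.0005, 0, -0.002], "twist": [0, 0, 0]},
    {"linear": [0, 0, -0.001], "twist": [0, 0, 0]},
    {"linear": [0, 0, 0], "twist": [0, 0, 0]}
  ]
}}

```text
time: 7.6
position: [0.5005, -0.276, 0.0965]
tcp_rot: [2.216, 0.023, -2.209]
force: [-3.0, -0.1, -0.4]
gripper_width: 0.0094
```

{"name": "move_arm", "arguments": {
  "commands": [
    {"linear": [0, 0, 0], "twist": [0, 0, 0]},
    {"linear": [0, 0, 0], "twist": [0, 0, 0]},
    {"linear": [0, 0, 0.02], "twist": [0, 0, 0]},
    {"linear": [0, 0, 0.04], "twist": [0, 0, 0]},
    {"linear": [-0.01, 0.005, 0.04], "twist": [0, 0, 0]},
    {"linear": [-0.025, 0.01, 0.03], "twist": [0, 0, 0]},
    {"linear": [-0.025, 0.008, 0], "twist": [0, 0, 0]},
    {"linear": [0, 0, 0], "twist": [0, 0, 0]}
  ],
  "hand": 0
}}

```text
time: 8.6
position: [0.4489, -0.255, 0.2367]
tcp_rot: [2.238, 0.016, -2.174]
force: [0.4, 0.1, -0.2]
gripper_width: 0.0433
```

```bash
python3 - <<'E'
from h import *
s=read_state(); print(s['position'],s['force'],s['time']);M=R.from_rotvec(s['tcp_rot']).as_matrix();print(M.round(3))
p,d,cm=snap('wrist','w4')
E
```

```text
[ 0.44889938 -0.25503456  0.23665493] [ 0.37418327  0.11184912 -0.176095  ] 8.6
[[ 0.029  0.023 -0.999]
 [-0.007 -1.    -0.023]
 [-1.     0.008 -0.029]]
```

View pics/w4.png

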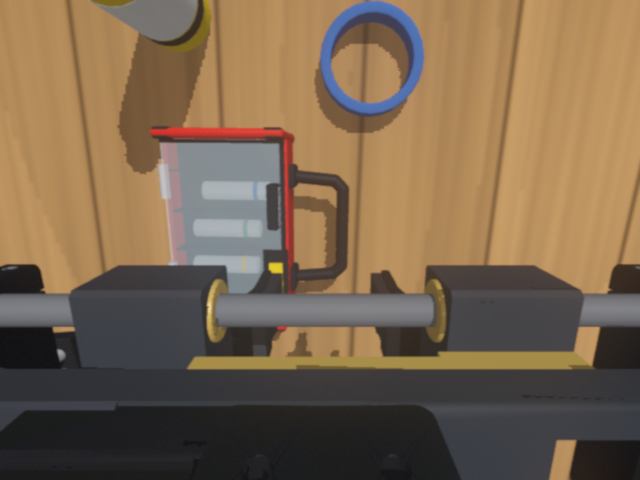

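Wrist view: bar from (342,190) to (343,262), -y leg at row 177, +y leg at row 273; lid shut, latch home.

```bash
python3 - <<'E'
from h import *
a=np.load('pics/w4.npz');d=a['d']
for n,u,v,z in [('bar',342,190,.048),('bar',342,225,.048),('bar',342,262,.048),('legs -y',315,177,.048),('leg +y',315,274,.048),('tab',272,206,.082),('F-y b',155,132,.084),('F-y f',288,132,.084)]:
    print(n,at_z(a,u,v,z).round(4),at_d(a,d,u,v).round(4))
for v in (195,225,255):
    row=[(u,at_d(a,d,u,v)) for u in range(325,360)]
    us=[r[1] for r in row if r[1][2]>.03]; print(v,len(us),np.mean(us,0).round(4),max(x[2] for x in us))
E
```

```text
bar [ 0.4399 -0.2901  0.048 ] [ 0.44   -0.2903  0.0501]
bar [ 0.4388 -0.2568  0.048 ] [ 0.4388 -0.2568  0.0485]
bar [ 0.4376 -0.2197  0.048 ] [ 0.4376 -0.2198  0.0481]
legs -y [ 0.4654 -0.3015  0.048 ] [ 0.4655 -0.3014  0.047 ]
leg +y [ 0.464  -0.2065  0.048 ] [ 0.464  -0.2068  0.049 ]
tab [ 0.4999 -0.2781  0.082 ] [ 0.4997 -0.2782  0.0827]
F-y b [ 0.5944 -0.3365  0.084 ] [ 0.594  -0.3365  0.0848]
F-y f [ 0.4857 -0.3387  0.084 ] [ 0.4967 -0.344   0.0016]
195 13 [ 0.4397 -0.2853  0.0469] 0.04957999312632888
225 12 [ 0.4393 -0.2565  0.0468] 0.04850070367385728
255 12 [ 0.4393 -0.2265  0.0469] 0.04860831454083442
```

{"name": "move_arm", "arguments": {
  "commands": [
    {"linear": [-0.009, 0.001, -0.02], "twist": [0.007, 0.028, -0.01]},
    {"linear": [0, 0, -0.04], "twist": [0, 0, 0]},
    {"linear": [0, 0, -0.04], "twist": [0, 0, 0]},
    {"linear": [0, 0, -0.025], "twist": [0, 0, 0]},
    {"linear": [0, 0, 0], "twist": [0, 0, 0]}
  ]
}}

```text
time: 9.28
position: [0.4406, -0.2547, 0.1019]
tcp_rot: [2.208, 0.013, -2.224]
force: [-0.0, -0.3, 0.5]
gripper_width: 0.0434
```

{"name": "move_arm", "arguments": {
  "commands": [
    {"linear": [-0.001, 0.001, -0.025], "twist": [0, 0, 0]},
    {"linear": [0, 0, -0.018], "twist": [0, 0, 0]},
    {"linear": [0, 0, -0.006], "twist": [0, 0, 0]},
    {"linear": [0, 0, 0], "twist": [0, 0, 0]}
  ]
}}

```text
time: 9.78
position: [0.4422, -0.2548, 0.0521]
tcp_rot: [2.209, 0.012, -2.222]
force: [0.9, -0.7, 0.3]
gripper_width: 0.0436
```

{"name": "move_arm", "arguments": {
  "commands": [
    {"linear": [0, 0, 0], "twist": [0, 0, 0]},
    {"linear": [0, 0, 0], "twist": [0, 0, 0]},
    {"linear": [0, 0, 0], "twist": [0, 0, 0]},
    {"linear": [0, 0, 0], "twist": [0, 0, 0]}
  ],
  "hand": -1,
  "grip_force": 20
}}

```text
time: 10.28
position: [0.4398, -0.2549, 0.054]
tcp_rot: [2.204, 0.012, -2.228]
force: [-10.8, -2.0, 7.0]
gripper_width: 0.0117
```

{"name": "move_arm", "arguments": {
  "commands": [
    {"linear": [0, 0, 0], "twist": [0, 0, 0]},
    {"linear": [0.0043, 0, 0.0138], "twist": [0, 0, 0]},
    {"linear": [0.0054, 0, 0.0133], "twist": [0, 0, 0]},
    {"linear": [0.0066, 0, 0.0129], "twist": [0, 0, 0]},
    {"linear": [0.0077, 0, 0.0122], "twist": [0, 0, 0]},
    {"linear": [0.0087, 0, 0.0115], "twist": [0, 0, 0]},
    {"linear": [0, 0, 0], "twist": [0, 0, 0]}
  ]
}}

```text
time: 11.15
position: [0.4699, -0.2541, 0.1165]
tcp_rot: [2.197, 0.013, -2.24]
force: [-0.7, -1.2, -2.3]
gripper_width: 0.0113
```

{"name": "move_arm", "arguments": {
  "commands": [
    {"linear": [0.0115, 0, 0.0115], "twist": [0, 0, 0]},
    {"linear": [0.0106, 0, 0.0098], "twist": [0, 0, 0]},
    {"linear": [0.0114, 0, 0.0089], "twist": [0, 0, 0]},
    {"linear": [0.0122, 0, 0.0078], "twist": [0, 0, 0]},
    {"linear": [0.0127, 0, 0.0067], "twist": [0, 0, 0]},
    {"linear": [0, 0, 0], "twist": [0, 0, 0]}
  ]
}}

```text
time: 11.9
position: [0.5257, -0.2534, 0.1636]
tcp_rot: [2.187, 0.014, -2.253]
force: [-2.1, -0.5, 0.5]
gripper_width: 0.0113
```

```bash
python3 - <<'E'
from h import *
s0,_,_=snap('side','s5'); 
cv2.imwrite('pics/m5.png',cv2.resize(s0[40:280,280:600],None,fx=2,fy=2)[:,:,::-1])
E
```

```text
(no output)
```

View pics/m5.png

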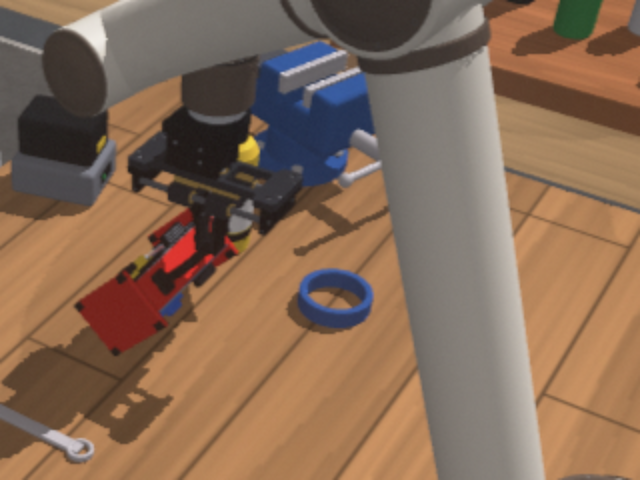

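Side view: case rotating cleanly about its hinge edge, can and tape clear. Continue the arc.

{"name": "move_arm", "arguments": {
  "commands": [
    {"linear": [0.0155, 0, 0.0046], "twist": [0, 0, 0]},
    {"linear": [0.0138, 0, 0.0044], "twist": [0, 0, 0]},
    {"linear": [0.014, 0, 0.0032], "twist": [0, 0, 0]},
    {"linear": [0.0143, 0, 0.002], "twist": [0, 0, 0]},
    {"linear": [0.0144, 0, 0.0007], "twist": [0, 0, 0]},
    {"linear": [0, 0, 0], "twist": [0, 0, 0]}
  ]
}}

```text
time: 12.7
position: [0.6008, -0.2532, 0.1793]
tcp_rot: [2.194, 0.013, -2.246]
force: [-0.3, -1.0, 2.4]
gripper_width: 0.0112
```

{"name": "move_arm", "arguments": {
  "commands": [
    {"linear": [0.0142, 0, -0.0006], "twist": [0, 0, 0]},
    {"linear": [0.0142, 0, -0.0016], "twist": [0, 0, 0]},
    {"linear": [0.012, 0, -0.001], "twist": [0, 0, 0]},
    {"linear": [0, 0, 0], "twist": [0, 0, 0]}
  ]
}}

```text
time: 13.2
position: [0.6411, -0.2532, 0.1746]
tcp_rot: [2.192, 0.013, -2.249]
force: [-2.8, 0.9, 2.9]
gripper_width: 0.0112
```

{"name": "move_arm", "arguments": {
  "commands": [
    {"linear": [0, 0, 0.008], "twist": [0, 0, 0]},
    {"linear": [0, 0, 0.015], "twist": [0, 0, 0]},
    {"linear": [0, 0, 0.02], "twist": [0, 0, 0]},
    {"linear": [0, 0, 0], "twist": [0, 0, 0]},
    {"linear": [0, 0, 0], "twist": [0, 0, 0]},
    {"linear": [0, 0, 0], "twist": [0, 0, 0]}
  ]
}}

```text
time: 13.95
position: [0.6367, -0.2506, 0.2109]
tcp_rot: [-2.174, -0.02, 2.258]
force: [-0.2, 0.0, -8.4]
gripper_width: 0.0112
```

```bash
python3 - <<'E'
from h import *
s=read_state(); print(s['position'],s['force'],s['time'])
s0,_,_=snap('side','s6'); t,_,_=snap('top','t6')
out=np.hstack([cv2.resize(s0[40:280,280:600],(500,375)),cv2.resize(t[150:300,190:470][:, :],(300,160))[:0].reshape(0,300,3) if 0 else np.zeros((375,1,3),np.uint8)])
o2=cv2.resize(t[160:290,190:490],(500,217))
cv2.imwrite('pics/m6.png',np.vstack([out[:,:500],o2])[:,:,::-1])
E
```

```text
[ 0.63665416 -0.25064461  0.21090977] [-0.16253299  0.04789919 -8.36175764] 13.95
```

View pics/m6.png

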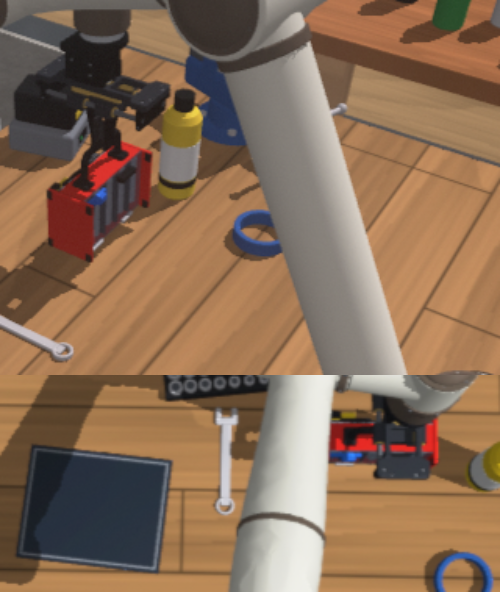

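Case hangs hinge-face down, lid shut, 8.4 N. I'll refine the mat pose by colour.

```bash
python3 - <<'E'
from h import *
a=np.load('pics/top0.npz')
hsv=cv2.cvtColor(a['p'],cv2.COLOR_RGB2HSV).astype(int); p=a['p'].astype(int)
m=((p[:,:,0]-p[:,:,2])<12).astype(np.uint8); m[:, :190]=0; m[:,305:]=0; m[:190]=0;m[290:]=0
n,lab,st,ct=cv2.connectedComponentsWithStats(m); k=1+np.argmax(st[1:,4]); m=(lab==k).astype(np.uint8); print(st[k])
cs,_=cv2.findContours(m,0,1); cc=cv2.convexHull(max(cs,key=cv2.contourArea))[:,0]
w=np.array([at_z(a,u,v,.003)[:2] for u,v in cc]); r=cv2.minAreaRect((w*1000).astype(np.float32)); print(r); print(cv2.boxPoints(r))
print([at_z(a,u,v,.003).round(4)[:2] for u,v in [(210,203),(292.5,211),(285,277.5),(200,268.5)]])
E
```

```text
[ 200  202   93   77 5751]
((530.1661376953125, 228.67681884765625), (247.31314086914062, 198.66351318359375), 84.44049072265625)
[[419.32184 115.22513]
 [617.05084  95.9787 ]
 [641.01044 342.1285 ]
 [443.28143 361.37494]]
[array([0.6363, 0.3384]), array([0.6168, 0.0959]), array([0.4223, 0.1126]), array([0.4437, 0.3591])]
```

{"name": "move_arm", "arguments": {
  "commands": [
    {"linear": [0, 0, 0.015], "twist": [0, 0, 0]},
    {"linear": [-0.004, 0.01, 0.015], "twist": [-0.009, -0.03, -0.006]},
    {"linear": [-0.008, 0.02, 0], "twist": [0, 0, -0.007]},
    {"linear": [-0.0125, 0.03, 0], "twist": [0, 0, -0.007]},
    {"linear": [-0.0125, 0.03, 0], "twist": [0, 0, -0.007]},
    {"linear": [-0.0125, 0.03, 0], "twist": [0, 0, -0.007]},
    {"linear": [-0.0125, 0.03, 0], "twist": [0, 0, -0.007]},
    {"linear": [-0.0125, 0.03, 0], "twist": [0, 0, -0.007]},
    {"linear": [-0.0125, 0.03, 0], "twist": [0, 0, -0.007]},
    {"linear": [-0.0125, 0.03, 0], "twist": [0, 0, -0.007]},
    {"linear": [-0.0125, 0.03, 0], "twist": [0, 0, -0.007]},
    {"linear": [-0.0125, 0.03, 0], "twist": [0, 0, -0.007]},
    {"linear": [-0.0125, 0.03, 0], "twist": [0, 0, -0.007]},
    {"linear": [-0.0125, 0.03, 0], "twist": [0, 0, -0.007]},
    {"linear": [-0.0125, 0.03, 0], "twist": [0, 0, -0.007]},
    {"linear": [-0.0125, 0.03, 0], "twist": [0, 0, -0.007]},
    {"linear": [-0.0125, 0.03, 0], "twist": [0, 0, -0.007]},
    {"linear": [-0.009, 0.02, 0], "twist": [0, 0, 0]},
    {"linear": [-0.004, 0.01, 0], "twist": [0, 0, 0]},
    {"linear": [0, 0, 0], "twist": [0, 0, 0]}
  ]
}}

```text
time: 16.55
position: [0.4199, 0.2478, 0.2748]
tcp_rot: [-2.203, 0.084, 2.101]
force: [1.4, 0.3, -8.5]
gripper_width: 0.0111
```

```bash
python3 - <<'E'
from h import *
s=read_state(); print(s['position'],s['force'],s['time']);M=R.from_rotvec(s['tcp_rot']).as_matrix();print(M.round(3), 'yaw',np.arctan2(-M[1,2],-M[0,2]))
E
```

```text
[0.41986438 0.24779176 0.2748348 ] [ 1.35182466  0.33710247 -8.4889961 ] 16.55
[[ 0.049 -0.106 -0.993]
 [ 0.026 -0.994  0.107]
 [-0.998 -0.031 -0.046]] yaw -0.10767996160478772
```

{"name": "move_arm", "arguments": {
  "commands": [
    {"linear": [0.0136, -0.0097, -0.02], "twist": [-0.026, 0.049, 0.01]},
    {"linear": [0, 0, -0.02], "twist": [0, 0, 0]},
    {"linear": [0, 0, -0.02], "twist": [0, 0, 0]},
    {"linear": [0, 0, 0], "twist": [0, 0, 0]},
    {"linear": [0, 0, 0], "twist": [0, 0, 0]}
  ]
}}

```text
time: 17.18
position: [0.4359, 0.2348, 0.2174]
tcp_rot: [-2.174, 0.104, 2.163]
force: [0.3, -0.1, -7.4]
gripper_width: 0.0116
```

```bash
cat > st.py <<'E'
from h import *
s=read_state();M=R.from_rotvec(s['tcp_rot']).as_matrix()
print('pos',s['position'].round(4),'F',s['force'].round(1),'t',s['time'],'x',M[:,0].round(3),'yaw',round(np.arctan2(-M[1,2],-M[0,2]),3),'bar',(s['position']+.012*M[:,0]).round(4))
E
python3 - <<'E'
exec(open('st.py').read())
s0,_,_=snap('side','s7'); 
cv2.imwrite('pics/m7.png',cv2.resize(s0[150:430,150:470],None,fx=1.8,fy=1.8)[:,:,::-1])
E
```

```text
pos [0.4359 0.2348 0.2174] F [ 0.3 -0.1 -7.4] t 17.175 x [ 0.005  0.003 -1.   ] yaw -0.099 bar [0.436  0.2349 0.2054]
```

View pics/m7.png

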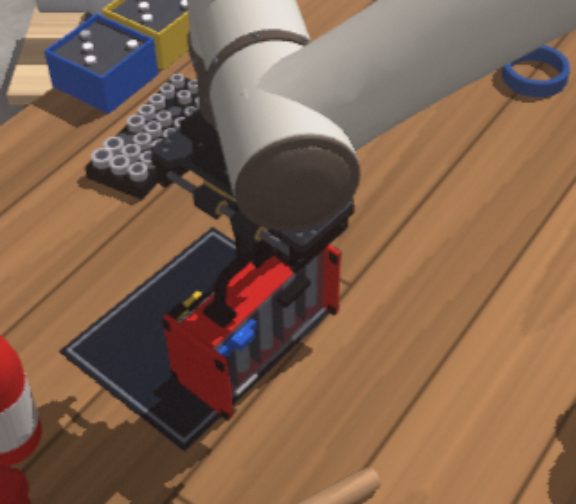

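Case hangs level above the mat's near part, clear lid facing away. Lower to touch.

{"name": "move_arm", "arguments": {
  "commands": [
    {"linear": [-0.002, 0.003, -0.015], "twist": [0, 0, 0]},
    {"linear": [0, 0, -0.015], "twist": [0, 0, 0]},
    {"linear": [0, 0, -0.007], "twist": [0, 0, 0]},
    {"linear": [0, 0, 0], "twist": [0, 0, 0]}
  ]
}}

```text
time: 17.73
position: [0.4345, 0.2389, 0.1807]
tcp_rot: [-2.177, 0.1, 2.158]
force: [-0.2, -2.2, -4.4]
gripper_width: 0.0114
```

{"name": "move_arm", "arguments": {
  "commands": [
    {"linear": [0, 0, -0.003], "twist": [0, 0, 0]},
    {"linear": [0, 0, -0.002], "twist": [0, 0, 0]}
  ]
}}

```text
time: 17.98
position: [0.4364, 0.2378, 0.1799]
tcp_rot: [-2.185, 0.1, 2.155]
force: [-0.5, -3.8, 0.9]
gripper_width: 0.011
```

```bash
python3 st.py
```

```text
pos [0.4364 0.2378 0.1799] F [-0.5 -3.8  0.9] t 17.975 x [ 0.014  0.004 -1.   ] yaw -0.096 bar [0.4366 0.2378 0.1679]
```

{"name": "move_arm", "arguments": {
  "commands": [
    {"linear": [0.014, -0.0014, 0.003], "twist": [0, 0, 0]},
    {"linear": [0.0143, -0.0014, 0.0018], "twist": [0, 0, 0]},
    {"linear": [0.0143, -0.0014, 0.0006], "twist": [0, 0, 0]},
    {"linear": [0.0143, -0.0014, -0.0007], "twist": [0, 0, 0]},
    {"linear": [0.0142, -0.0014, -0.002], "twist": [0, 0, 0]},
    {"linear": [0, 0, 0], "twist": [0, 0, 0]}
  ]
}}

```text
time: 18.73
position: [0.5137, 0.2316, 0.1814]
tcp_rot: [-2.184, 0.098, 2.152]
force: [0.4, 0.3, -7.8]
gripper_width: 0.0113
```

```bash
python3 st.py
```

```text
pos [0.5137 0.2316 0.1814] F [ 0.4  0.3 -7.8] t 18.725 x [ 0.015  0.007 -1.   ] yaw -0.098 bar [0.5139 0.2317 0.1694]
```

The case stayed hanging rather than leaning (7.8 N still held). Go back and redo it with a slight press-down.

{"name": "move_arm", "arguments": {
  "commands": [
    {"linear": [0, 0, 0.012], "twist": [0.007, 0.015, 0]},
    {"linear": [-0.015, 0.001, 0], "twist": [0, 0, 0]},
    {"linear": [-0.02, 0.002, 0], "twist": [0, 0, 0]},
    {"linear": [-0.02, 0.002, 0], "twist": [0, 0, 0]},
    {"linear": [-0.015, 0.001, 0], "twist": [0, 0, 0]},
    {"linear": [-0.008, 0, 0], "twist": [0, 0, 0]},
    {"linear": [0, 0, 0], "twist": [0, 0, 0]},
    {"linear": [0, 0, 0], "twist": [0, 0, 0]}
  ]
}}

```text
time: 19.73
position: [0.4274, 0.2364, 0.1906]
tcp_rot: [-2.159, 0.093, 2.172]
force: [0.3, 0.3, -8.4]
gripper_width: 0.0114
```

```bash
python3 st.py
```

```text
pos [0.4274 0.2364 0.1906] F [ 0.3  0.3 -8.4] t 19.725 x [-0.005  0.012 -1.   ] yaw -0.098 bar [0.4273 0.2365 0.1786]
```

{"name": "move_arm", "arguments": {
  "commands": [
    {"linear": [0.006, 0.0015, -0.006], "twist": [-0.012, 0, 0]},
    {"linear": [0, 0, -0.004], "twist": [0, 0, 0]},
    {"linear": [0, 0, 0], "twist": [0, 0, 0]}
  ]
}}

```text
time: 20.1
position: [0.436, 0.2377, 0.1809]
tcp_rot: [-2.168, 0.109, 2.175]
force: [0.0, -2.3, -3.5]
gripper_width: 0.0112
```

{"name": "move_arm", "arguments": {
  "commands": [
    {"linear": [0, 0, -0.002], "twist": [0, 0, 0]},
    {"linear": [0, 0, -0.0015], "twist": [0, 0, 0]}
  ]
}}

```text
time: 20.35
position: [0.4376, 0.2365, 0.1802]
tcp_rot: [-2.174, 0.111, 2.173]
force: [0.1, -5.0, 2.0]
gripper_width: 0.0114
```

```bash
python3 st.py
```

```text
pos [0.4376 0.2365 0.1802] F [ 0.1 -5.   2. ] t 20.35 x [ 0.    -0.004 -1.   ] yaw -0.098 bar [0.4376 0.2364 0.1682]
```

{"name": "move_arm", "arguments": {
  "commands": [
    {"linear": [0, 0, -0.002], "twist": [0, 0, 0]},
    {"linear": [0, 0, -0.001], "twist": [0, 0, 0]}
  ]
}}

```text
time: 20.6
position: [0.4387, 0.2355, 0.1798]
tcp_rot: [-2.178, 0.11, 2.17]
force: [-0.8, -3.2, 1.3]
gripper_width: 0.0112
```

```bash
python3 - <<'E'
exec(open('st.py').read()); print(s['wrist_torque'])
s0,_,_=snap('side','s8'); w,_,_=snap('wrist','w8')
cv2.imwrite('pics/m8.png',np.vstack([cv2.resize(s0[220:400,230:370],(466,600)).transpose(0,1,2)[:600]])[:,:,::-1])
E
```

```text
pos [0.4387 0.2355 0.1798] F [-0.8 -3.2  1.3] t 20.6 x [ 0.003 -0.005 -1.   ] yaw -0.097 bar [0.4387 0.2354 0.1678]
[-0.98963209  0.28499893  0.00855694]
```

View pics/m8.png

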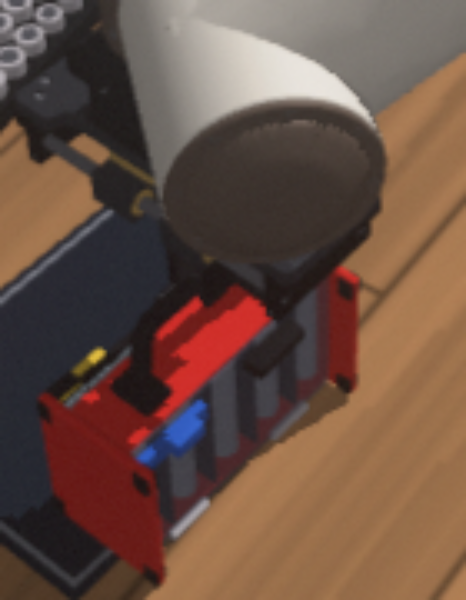

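Side crop: case upright on the near part of the mat, smoked side towards the robot. Now lean with a slight downward bias, checking force.

{"name": "move_arm", "arguments": {
  "commands": [
    {"linear": [0.012, -0.001, 0], "twist": [0, 0, 0]},
    {"linear": [0.012, -0.001, -0.001], "twist": [0, 0, 0]}
  ]
}}

```text
time: 20.95
position: [0.4609, 0.2307, 0.1804]
tcp_rot: [-2.177, 0.116, 2.18]
force: [-6.2, -5.3, 14.5]
gripper_width: 0.0112
```

```bash
python3 st.py
```

```text
pos [0.4609 0.2307 0.1804] F [-6.2 -5.3 14.5] t 20.95 x [-0.002 -0.012 -1.   ] yaw -0.095 bar [0.4609 0.2306 0.1684]
```

{"name": "move_arm", "arguments": {
  "commands": [
    {"linear": [0.012, 0.0, 0.0015], "twist": [0.01, 0, 0]},
    {"linear": [0.012, 0.0, 0.0008], "twist": [0, 0, 0]}
  ]
}}

```text
time: 21.2
position: [0.4845, 0.23, 0.1826]
tcp_rot: [-2.169, 0.105, 2.18]
force: [-1.6, -4.4, 0.2]
gripper_width: 0.0111
```

```bash
python3 - <<'E'
exec(open('st.py').read())
p,d,cm=snap('side','s9')
# red pixels' height map: bottom edge of case
a=np.load('pics/s9.npz'); pp=p.astype(int); m=(pp[:,:,0]>110)&(pp[:,:,1]<60)&(pp[:,:,2]<60)
vs,us=np.nonzero(m[200:420,220:400]); 
P=np.array([at_d(a,d,u+220,v+200) for u,v in zip(us,vs)]); P=P[(P[:,0]>.3)&(P[:,0]<.7)]
e=P[P[:,1]>.305]  # +y end face
print(len(P),len(e)); q=e[:,[0,2]]*1000
r=cv2.minAreaRect(q.astype(np.float32)); print(r); print(cv2.boxPoints(r).round(0))
E
```

```text
pos [0.4845 0.23   0.1826] F [-1.6 -4.4  0.2] t 21.2 x [-0.005 -0.003 -1.   ] yaw -0.094 bar [0.4844 0.23   0.1706]
949 135
((461.34429931640625, 67.87144470214844), (108.70991516113281, 82.7109146118164), 76.80099487304688)
[[409.  24.]
 [489.   6.]
 [514. 111.]
 [433. 130.]]
```

Lean is 13°, edge on the mat at x≈0.48 as wanted; the case now pivots properly.

{"name": "move_arm", "arguments": {
  "commands": [
    {"linear": [0.0143, -0.0008, -0.0003], "twist": [0.003, 0, -0.003]},
    {"linear": [0.0143, -0.0008, -0.002], "twist": [0, 0, 0]},
    {"linear": [0.0142, -0.0008, -0.003], "twist": [0, 0, 0]}
  ]
}}

```text
time: 21.62
position: [0.5308, 0.228, 0.1771]
tcp_rot: [-2.169, 0.104, 2.177]
force: [-1.6, -2.6, 1.1]
gripper_width: 0.0116
```

```bash
cat > ang.py <<'E'
exec(open('st.py').read())
p,d,cm=snap('side','s'+str(s['time']))
pp=p.astype(int); m=(pp[:,:,0]>100)&(pp[:,:,1]<60)&(pp[:,:,2]<60)
vs,us=np.nonzero(m[200:420,200:400])
P=np.array([at_d(cm,d,u+200,v+200) for u,v in zip(us,vs)]); P=P[(P[:,0]>.3)&(P[:,0]<.75)&(P[:,1]<.36)]
e=P[P[:,1]>.305]
r=cv2.minAreaRect((e[:,[0,2]]*1000).astype(np.float32)); print(r); print(cv2.boxPoints(r).round(0).tolist())
E
python3 ang.py
```

```text
pos [0.5308 0.228  0.1771] F [-1.6 -2.6  1.1] t 21.625 x [-0.004 -0.    -1.   ] yaw -0.095 bar [0.5308 0.228  0.1651]
((479.70330810546875, 71.8609619140625), (111.63150787353516, 84.88386535644531), 61.08637619018555)
[[416.0, 44.0], [490.0, 2.0], [544.0, 100.0], [470.0, 141.0]]
```

{"name": "move_arm", "arguments": {
  "commands": [
    {"linear": [0.0138, -0.001, -0.0043], "twist": [0, 0, 0]},
    {"linear": [0.0134, -0.001, -0.0054], "twist": [0, 0, 0]},
    {"linear": [0.0129, -0.001, -0.0065], "twist": [0, 0, 0]},
    {"linear": [0.0123, -0.001, -0.0076], "twist": [0, 0, 0]}
  ]
}}

```text
time: 22.18
position: [0.589, 0.2252, 0.1508]
tcp_rot: [-2.171, 0.101, 2.172]
force: [-0.9, -0.5, -1.8]
gripper_width: 0.0115
```

```bash
python3 ang.py
```

```text
pos [0.589  0.2252 0.1508] F [-0.9 -0.5 -1.8] t 22.175 x [-0.001  0.002 -1.   ] yaw -0.095 bar [0.589  0.2252 0.1388]
((507.5047607421875, 70.35350799560547), (108.5916748046875, 87.14189910888672), 38.01753616333008)
[[438.0, 71.0], [492.0, 3.0], [577.0, 69.0], [523.0, 138.0]]
```

{"name": "move_arm", "arguments": {
  "commands": [
    {"linear": [0.0108, -0.001, -0.0092], "twist": [0, 0, 0]},
    {"linear": [0.01, -0.001, -0.0101], "twist": [0, 0, 0]},
    {"linear": [0.0091, -0.0009, -0.011], "twist": [0, 0, 0]},
    {"linear": [0.008, -0.0008, -0.0118], "twist": [0, 0, 0]}
  ]
}}

```text
time: 22.72
position: [0.6314, 0.2228, 0.1049]
tcp_rot: [-2.173, 0.098, 2.168]
force: [0.3, 1.4, -1.9]
gripper_width: 0.0114
```

```bash
python3 ang.py
```

```text
pos [0.6314 0.2228 0.1049] F [ 0.3  1.4 -1.9] t 22.725 x [ 0.003  0.005 -1.   ] yaw -0.095 bar [0.6314 0.2229 0.0929]
((531.553955078125, 60.230567932128906), (109.8537826538086, 86.82162475585938), 15.941359519958496)
[[467.0, 87.0], [491.0, 3.0], [596.0, 34.0], [572.0, 117.0]]
```

{"name": "move_arm", "arguments": {
  "commands": [
    {"linear": [0.0066, -0.0007, -0.0125], "twist": [0, 0, 0]},
    {"linear": [0.0055, -0.0006, -0.012], "twist": [0, 0, 0]},
    {"linear": [0.003, -0.0003, -0.008], "twist": [0, 0, 0]},
    {"linear": [0.002, -0.0002, -0.004], "twist": [0, 0, 0]}
  ]
}}

```text
time: 23.28
position: [0.6495, 0.2207, 0.0639]
tcp_rot: [-2.172, 0.1, 2.171]
force: [-3.9, 0.4, 6.1]
gripper_width: 0.0113
```

```bash
python3 ang.py
```

```text
pos [0.6495 0.2207 0.0639] F [-3.9  0.4  6.1] t 23.275 x [ 0.     0.003 -1.   ] yaw -0.095 bar [0.6495 0.2207 0.0519]
((545.8113403320312, 46.764644622802734), (86.39332580566406, 110.04927825927734), 88.46586608886719)
[[490.0, 5.0], [600.0, 2.0], [602.0, 88.0], [492.0, 91.0]]
```

Flat on the mat. Release and rise.

{"name": "move_arm", "arguments": {
  "commands": [
    {"linear": [0, 0, 0], "twist": [0, 0, 0]},
    {"linear": [0, 0, 0], "twist": [0, 0, 0]},
    {"linear": [0, 0, 0], "twist": [0, 0, 0]},
    {"linear": [0, 0, 0.01], "twist": [0, 0, 0]},
    {"linear": [0, 0, 0.03], "twist": [0, 0, 0]},
    {"linear": [0, 0, 0.04], "twist": [0, 0, 0]},
    {"linear": [0, 0, 0.05], "twist": [0, 0, 0]},
    {"linear": [0, -0.03, 0.04], "twist": [0, 0, 0]},
    {"linear": [-0.03, -0.05, 0.02], "twist": [0, 0, 0]},
    {"linear": [-0.03, -0.06, 0], "twist": [0, 0, 0]},
    {"linear": [-0.03, -0.06, 0], "twist": [0, 0, 0]},
    {"linear": [-0.03, -0.06, 0], "twist": [0, 0, 0]},
    {"linear": [-0.03, -0.06, 0], "twist": [0, 0, 0]},
    {"linear": [-0.03, -0.06, 0], "twist": [0, 0, 0]},
    {"linear": [0, 0, 0], "twist": [0, 0, 0]},
    {"linear": [0, 0, 0], "twist": [0, 0, 0]}
  ],
  "hand": 0
}}

```text
time: 25.32
position: [0.479, -0.1441, 0.2733]
tcp_rot: [-2.201, 0.096, 2.138]
force: [1.0, -0.3, 0.2]
gripper_width: 0.0433
```

```bash
python3 - <<'E'
exec(open('st.py').read())
t,d,cm=snap('top','tf'); s0,_,_=snap('side','sf')
pp=t.astype(int); m=((pp[:,:,0]>110)&(pp[:,:,1]<60)&(pp[:,:,2]<60)).astype(np.uint8); m[:195]=0;m[285:]=0;m[:,:200]=0;m[:,:][:,300:]=0
vs,us=np.nonzero(m); P=np.array([at_d(cm,d,u,v) for u,v in zip(us,vs)]); P=P[P[:,2]>.075]
r=cv2.minAreaRect((P[:,:2]*1000).astype(np.float32)); print(r,len(P),P[:,2].mean())
cv2.imwrite('pics/mf.png',np.vstack([cv2.resize(t[150:310,120:520],(600,240)),cv2.resize(s0[130:430,130:550],(480,343))[:, :].copy() if 0 else cv2.resize(s0[130:430,100:600],(600,360))])[:,:,::-1])
E
```

```text
pos [ 0.479  -0.1441  0.2733] F [ 1.  -0.3  0.2] t 25.325 x [ 0.029  0.005 -1.   ] yaw -0.095 bar [ 0.4794 -0.1441  0.2613]
((497.8565368652344, 139.53636169433594), (393.08380126953125, 160.2291717529297), 64.60063934326172) 191 0.09533485136713772
```

View pics/mf.png

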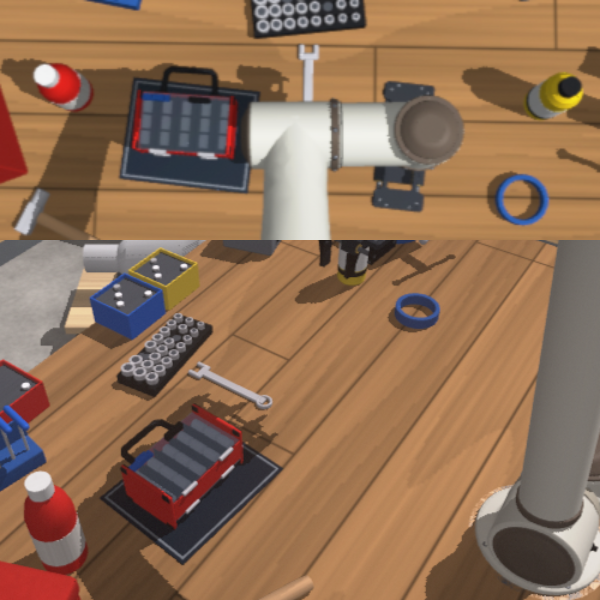

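Final picture: the case lies square on the mat, smoked lid up and shut. No sockets are loose, and wrench, can, bottle, tape, tray and hammer are where they were. Handing in.

```bash
python3 -c "
from station import sign_off
print(sign_off())"
```

```text
the job is handed in; nothing more can be done
None
```

The case is upside down on the mat with its smoked lid up, and the job is handed in at about 25 s of robot time.

- **Latch:** I gripped the thumb-piece and slid it home. Afterwards it measured 76 mm from the tab, which is the fully home position. The case slid about 3 mm as the latch reached its stop.
- **Tug:** Pulling the tab up 5 mm raised the force to 8 N. The lid stopped at the latch's play and stayed shut.
- **Turning over:** I swung the case up by its handle, carried it over the wrench, and stood it on its hinge face on the mat. I then laid it over in small steps, checking the lean angle with the side camera. My first attempt at this failed: the case stayed hanging and skimmed about 8 cm across the mat. I brought it back and repeated it with a slight press down.

**Last checks:**
- The side camera showed the case flat to within its measuring error. It is square to the mat, with its middle about 7 mm further from the robot than the mat's middle; I left it there.
- The last picture shows the smoked lid up, nothing spilled and the things around it undisturbed. The gripper is open and clear.
- One check gave no usable result: the automatic fit of the case from the top view picked up stray red pixels, so I relied on the side-camera fit and the picture.

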